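# Load the tea carrier and present it a quarter turn round, tea ball centred

## Task

Lower the two small metal-lidded jars one by one into the two wells of the tea carrier without dropping them, then lift the loaded carrier by its handle, about a hand's breadth clear of its mat, and only then turn it a quarter turn counter-clockwise (seen from above), so that its blue well is on the side of the mat's blue band. Keep it level and calm all the while, so that the loose tea ball stays in the middle of the dish, and leave the other things where they stand. Finish while still holding the turned carrier by the handle, level and still, above the mat.

Things in the scene. Friction and masses are not known exactly. Their poses are not given: they have to be found in the camera images.
- mat: Cork mat, 270 (its x) by 230 (its y) by 4 mm thick, fixed to the counter; origin at the centre of its underside, on the counter (top of the mat 4 mm higher). A blue band runs along its left edge, parallel to its x, at +98 mm in its y. Start: its x points away from the robot, up to 0.4 rad off.
- mat_band (a point): Middle of the blue band on the mat, on the mat's left side seen from the robot.
- carrier: Tea carrier, 0.4 kg empty: dark wooden base 224 long (its x), 56 wide (136 in the middle), 6 thick; origin at the centre of its underside, z up. A round white dish (117 diameter, rim 26 high) in the middle, a blue well at its +x end, a white one at -x. Uprights at 63 mm either side carry a dark bar over the dish. Starts on the mat, its x along the mat's x (0.05 rad), blue away from robot.
- handle (a point): Middle of the handle's bar, 122 mm above the carrier's underside, over the dish's centre. The straight bar lies along the carrier's y, 120 free length, 14 wide (carrier x) and 18 high; pinch it across its width from above.
- dish_mid (a point): Where the centre of the ball is when it lies in the middle of the dish, 27 mm above the carrier's underside on its axis. The dish slopes up all round, by 6 degrees within 22 mm of the middle and 15 degrees beyond, so the ball rolls back when the carrier is level and calm.
- well_blue (a point): Centre of the floor of the blue well, 86 mm from the carrier's middle (its +x), 6 mm above its underside. Well: 42 inner diameter, 50 outer diameter, 18 deep, rim 24 above the underside.
- well_white (a point): Centre of the floor of the white well, the same well at the other end (-x).
- ball: Metal tea-infuser ball, 36 mm diameter, about 40 g, lying loose in the middle of the dish; origin at its centre.
- jar_a: Small aqua glass jar with a grey metal lid: an upright cylinder of 36 mm diameter all the way up, 75 mm tall, about 90 g, standing on the counter; origin at the centre of its underside, z up. Fits either well with 3 mm all round.
- jar_b: The second small jar, the same as jar_a.
- pepper_pot: bystander: white pot with a black lid, 38 diameter, 80 tall (mm); origin at the centre of its underside.
- egg_cup: bystander: small blue egg cup, 48 across, 55 tall (mm); origin at the centre of its underside.
- mug: bystander: white mug, 80 across, 90 tall, handle to its own +y (mm); origin at the centre of its underside.
- sugar_jar: bystander: large aqua glass jar with a metal lid, 84 diameter, 120 tall (mm); origin at the centre of its underside.
- spoon: bystander: wooden spoon, 160 long, lying on the counter (mm); origin in its length.
- tall_bottle: bystander: aqua glass bottle, 56 diameter, 190 tall (mm); origin at the centre of its underside.

How it is judged (in metres and radians):
On the way, in this order (a step that is already met when the one before it is completed fails the run):
1. one of the jars stands in one of the wells (((horizontal distance between jar_a and well_blue below 0.007 m and z of jar_a in the frame of well_blue between -0.005 and 0.005 m and angle between the z axis of jar_a and the z axis of carrier, either way round below 0.15 rad) or (horizontal distance between jar_a and well_white below 0.007 m and z of jar_a in the frame of well_white between -0.005 and 0.005 m and angle between the z axis of jar_a and the z axis of carrier, either way round below 0.15 rad) or (horizontal distance between jar_b and well_blue below 0.007 m and z of jar_b in the frame of well_blue between -0.005 and 0.005 m and angle between the z axis of jar_b and the z axis of carrier, either way round below 0.15 rad) or (horizontal distance between jar_b and well_white below 0.007 m and z of jar_b in the frame of well_white between -0.005 and 0.005 m and angle between the z axis of jar_b and the z axis of carrier, either way round below 0.15 rad))), for 0.2 s.
2. both jars stand in the wells, one in each, let go ((((horizontal distance between jar_a and well_blue below 0.007 m and z of jar_a in the frame of well_blue between -0.005 and 0.005 m and angle between the z axis of jar_a and the z axis of carrier, either way round below 0.15 rad) and (horizontal distance between jar_b and well_white below 0.007 m and z of jar_b in the frame of well_white between -0.005 and 0.005 m and angle between the z axis of jar_b and the z axis of carrier, either way round below 0.15 rad)) or ((horizontal distance between jar_a and well_white below 0.007 m and z of jar_a in the frame of well_white between -0.005 and 0.005 m and angle between the z axis of jar_a and the z axis of carrier, either way round below 0.15 rad) and (horizontal distance between jar_b and well_blue below 0.007 m and z of jar_b in the frame of well_blue between -0.005 and 0.005 m and angle between the z axis of jar_b and the z axis of carrier, either way round below 0.15 rad))) and contact force between the fingers and jar_a below 0.3 N and contact force between the fingers and jar_b below 0.3 N), for 0.2 s.
3. the loaded carrier is lifted clear of the mat (30 mm) before it is turned by more than 0.6 rad ((((horizontal distance between jar_a and well_blue below 0.007 m and z of jar_a in the frame of well_blue between -0.005 and 0.005 m and angle between the z axis of jar_a and the z axis of carrier, either way round below 0.15 rad) and (horizontal distance between jar_b and well_white below 0.007 m and z of jar_b in the frame of well_white between -0.005 and 0.005 m and angle between the z axis of jar_b and the z axis of carrier, either way round below 0.15 rad)) or ((horizontal distance between jar_a and well_white below 0.007 m and z of jar_a in the frame of well_white between -0.005 and 0.005 m and angle between the z axis of jar_a and the z axis of carrier, either way round below 0.15 rad) and (horizontal distance between jar_b and well_blue below 0.007 m and z of jar_b in the frame of well_blue between -0.005 and 0.005 m and angle between the z axis of jar_b and the z axis of carrier, either way round below 0.15 rad))) and height (world z) of carrier above 0.034 m and angle between the x axis of carrier and the x axis of mat, either way round below 0.6 rad), for 0.05 s.
At the end, for the whole second after the job is handed in: Fingers hold the carrier by its handle (TCP within 45 mm) 60-350 mm above the counter, within 70 mm of the mat's centre, level (0.1 rad), still; turned (0.2 rad) with the blue well on the band's side; one jar upright on each well's floor (7 mm); ball at rest within 12 mm of the dish's middle ((((horizontal distance between jar_a and well_blue below 0.007 m and z of jar_a in the frame of well_blue between -0.005 and 0.005 m and angle between the z axis of jar_a and the z axis of carrier, either way round below 0.15 rad) and (horizontal distance between jar_b and well_white below 0.007 m and z of jar_b in the frame of well_white between -0.005 and 0.005 m and angle between the z axis of jar_b and the z axis of carrier, either way round below 0.15 rad)) or ((horizontal distance between jar_a and well_white below 0.007 m and z of jar_a in the frame of well_white between -0.005 and 0.005 m and angle between the z axis of jar_a and the z axis of carrier, either way round below 0.15 rad) and (horizontal distance between jar_b and well_blue below 0.007 m and z of jar_b in the frame of well_blue between -0.005 and 0.005 m and angle between the z axis of jar_b and the z axis of carrier, either way round below 0.15 rad))) and angle between the x axis of carrier and the y axis of mat, either way round below 0.2 rad and y of well_blue in the frame of mat above 0.02 m and horizontal distance between carrier and mat below 0.07 m and height (world z) of carrier between 0.06 and 0.35 m and angle between carrier's own z axis and vertical below 0.1 rad and horizontal distance between ball and dish_mid below 0.012 m and z of ball in the frame of dish_mid below 0.006 m and linear speed of ball below 0.05 m/s and linear speed of carrier below 0.03 m/s and angular speed of carrier below 0.15 rad/s and contact force between the fingers and carrier above 1 N and distance between the grasp point and handle below 0.045 m and contact force between carrier and mat below 0.1 N); the arm keeps its last pose, push and grip.
It fails at once if the ball rolls away from the middle of its dish (more than 32 mm off) (horizontal distance between ball and dish_mid above 0.032 m).
It fails at once if the carrier is tipped by more than 0.25 rad (14 degrees) (angle between carrier's own z axis and vertical above 0.25 rad).
It fails at once if a jar is dropped (falls free faster than 0.6 m/s) ((linear speed of jar_a above 0.6 m/s and contact force between the fingers and jar_a below 0.1 N) or (linear speed of jar_b above 0.6 m/s and contact force between the fingers and jar_b below 0.1 N)).
It fails at once if a bystander is pushed more than 30 mm from its place (distance of any of pepper_pot, egg_cup, mug, sugar_jar, spoon, tall_bottle from where it was at the start of the episode above 0.03 m).
It also fails if it takes over 72 s, if anything falls off the work surface, if the arm or the gripper's body presses on something with over 40 N, if the wrist force passes 120 N, or if a joint passes its speed limit or range.

## Robot

A 6-joint arm with a two-finger parallel gripper is mounted at the origin on the work surface. World frame = base frame: x ahead of the robot, y to its left, z up, the work surface at z = 0. Lengths are in mm, angles in rad, forces in N, time in s.
With the tool pointing down it reaches from about 375 to 975 mm from the base axis. Payload 3.8 kg.
Tool frame: the origin (TCP) lies between the finger pads, 19 mm behind the fingertips; this is the grasp point; z points along the fingers, y is the line along which they close (so a half turn about z gives the same grasp; the last joint's range is limited). The gripper opens to 88 mm and grips with 3 to 60 N. Pads are 18 mm wide; open, the fingers measure 123 mm over their backs; the gripper's body (75 mm by 187 mm) begins 45 mm behind the grasp point.
Start: joints at [1.152, 0.264, 1.604, -0, 1.274, -0.037], TCP at [251.497, 626.393, 257.406] pointing down, gripper open.
Joint ranges: [-2.63, 2.63], [-0.94, 2.18], [0.31, 2.57], [-1.31, 4.45], [0, 2.66], [-2.55, 2.55]. Speed limits (rad/s): [2.57, 2.57, 3.14, 3.14, 3.14, 3.14].

## Interface

Orientations are given as a rotation vector (axis times angle).
In Python, from station import r, capture gives the robot as it stands. The module is installed in compiled form; this text tells all that it offers.
- The arm moves only by the shell command python3 -m jog 'ROWS'. ROWS is text: rows parted by semicolons, each of 5 numbers parted by spaces: the shift along the tool's x, y, z in m, then the turn about the tool's z in degrees, then the closure, from 0 (fully open) to 1 (shut). A call has 1 to 10 rows; each row is the pose to reach, as a shift and turn from the pose commanded when the call began, along the tool's axes at that moment; what a row does not reach only later rows make up. A row lasts 1/8 s, in which the tool goes at most 62.5 mm and 10.7 degrees, less where a joint would pass 70% of its speed; a pose out of reach is approached as far as the arm can. A call with a gripper value outside its range is refused whole. The fingers move at their own pace and stop on an object; the grip force is fixed at half the most. Time passes only in rows, so rows that repeat a pose let the fingers close. It gives the time, the measured TCP pose, the force, the opening and the grip force at its end, in the units of the state.
- r.sense(): the state, without advancing time (a new reading comes with each control period).
- capture(name): name is "scene" or "top" or "wrist"; returns a dict with "img" (400x640x3 uint8, blue, green, red), "range_z" (400x640 float32, mm along the optical axis (not along the pixel's ray), 0 where there is no reading), "fx", "fy", "cx", "cy" (pixels), "k1" (the pictures are not rectified: a ray, as slopes to the right and down, at radius r is drawn at 1 + k1 r^2 times it, then the intrinsics apply), "extrinsics" (4x4, takes a point from camera to world coordinates). Camera axes: x right, y down, z forward; pixel columns grow to the right and rows downward; lengths in mm; the calibration is good to about 2 mm. A picture is of the moment at which its call begins.
- r.hand_in(): hands the job in; it is judged then, once.
The state is a dict: "clock": time; "joint_positions": joint angles; "dq": joint speeds; "tau": joint torques, N m; "tool_pos": TCP position; "orientation": TCP orientation; "force": force on the tool from outside, world axes, zero at the start; "moment": the same for the moment, N m; "finger_gap": finger opening in mm; "grip_force": force on a finger pad.
Only numpy, scipy, OpenCV 4.12 (cv2) and the standard library are available. Lean on these libraries where they do the work, as an engineer would, in place of code of your own. Each camera call takes 0.05 s, during which the arm holds its last target. There are 200 camera calls.

## Working session

There is one attempt and no reset: what is moved stays moved. The work goes in short steps, Python scripts to look and compute and a shell command to move; the robot and the scene stay as the last step left them, time stands still between calls to the robot, and variables do not carry over. Pictures are saved under pics/ and viewed, at most 10 in all, crops included, and the job is handed in when it is done.

```bash
mkdir -p pics; cat > h.py <<'E'
import numpy as np, cv2
from station import r, capture
from scipy.spatial.transform import Rotation as R
def cloud(c):
    h,w=c["range_z"].shape; u,v=np.meshgrid(np.arange(w),np.arange(h))
    K=np.array([[c["fx"],0,c["cx"]],[0,c["fy"],c["cy"]],[0,0,1.]])
    p=cv2.undistortPoints(np.stack([u,v],-1).reshape(-1,1,2).astype(np.float64),K,np.array([c["k1"],0,0,0.])).reshape(h,w,2)
    z=c["range_z"].astype(float)
    P=np.dstack([p[...,0]*z,p[...,1]*z,z,np.ones_like(z)])@np.array(c["extrinsics"]).T
    P=P[...,:3]; P[z==0]=np.nan
    return P
E
python3 - <<'E'
from h import *
s=r.sense(); print({k:np.round(v,3) for k,v in s.items()})
for n in("top","scene"):
    c=capture(n); cv2.imwrite(f"pics/{n}0.png",c["img"]); np.save(n+"0.npy",cloud(c)); print(np.round(c["extrinsics"],3).tolist())
E
```

```text
{'clock': np.float64(0.0), 'joint_positions': array([ 1.152,  0.265,  1.605, -0.   ,  1.274, -0.037]), 'dq': array([ 0.002,  0.001,  0.001,  0.001, -0.   , -0.   ]), 'tau': array([-1.0000e-03, -5.0212e+01, -3.5687e+01,  7.3000e-02,  2.9000e-02,
       -0.0000e+00]), 'tool_pos': array([251.27 , 625.784, 256.12 ]), 'orientation': array([-5.960e-01, -3.084e+00,  3.000e-03]), 'force': array([-0.047,  0.354,  0.397]), 'moment': array([ 0.021, -0.006,  0.074]), 'grip_force': np.float64(0.0), 'finger_gap': np.float64(88.013)}
[[-0.026, -0.995, 0.096, 531.016], [-1.0, 0.025, -0.006, 39.769], [0.004, -0.096, -0.995, 999.607], [0.0, 0.0, 0.0, 1.0]]
[[0.79, 0.408, -0.457, 1132.305], [0.613, -0.539, 0.578, -622.92], [-0.01, -0.737, -0.676, 863.066], [0.0, 0.0, 0.0, 1.0]]
```

View pics/top0.png

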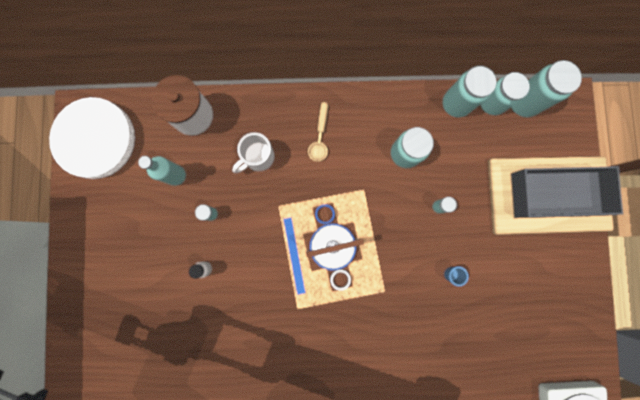

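View pics/scene0.png

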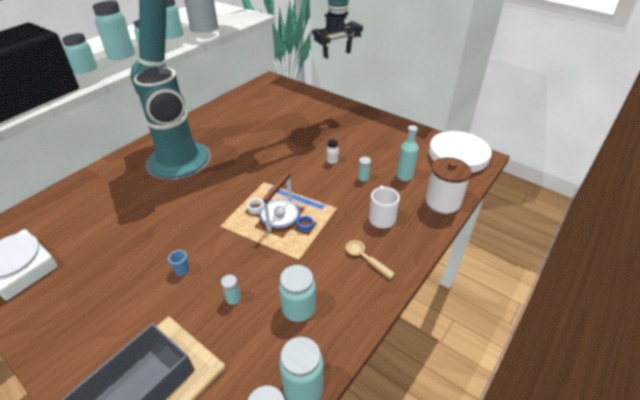

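The top picture shows the jars at (205,212) and (447,205), and the carrier at (333,247) with its blue well at (325,214), white well at (341,280) and the band at (294,257). The pepper pot is at (200,270) and the egg cup at (458,275).

```bash
python3 - <<'E'
from h import *
P=np.load("top0.npy"); img=cv2.imread("pics/top0.png"); S=np.load("scene0.npy")
for n,(u,v) in dict(jarL=(205,212),jarR=(447,205),pep=(200,270),egg=(458,275)).items():
    m=np.zeros(P.shape[:2],bool); m[v-18:v+18,u-18:u+18]=1
    q=P[m&(P[...,2]>20)]; zt=np.nanpercentile(q[:,2],90)
    t=q[abs(q[:,2]-zt)<6]; (c,rad)=cv2.minEnclosingCircle(t[:,:2].astype(np.float32))
    d=np.linalg.norm(S[...,:2]-c,axis=-1); s=S[(d<35)&(S[...,2]>69)&(S[...,2]<90)]
    print(n,zt,len(t),t.mean(0).round(1),np.round(c,1),round(rad,1),"scene",len(s),s.mean(0).round(1),((s.max(0)+s.min(0))/2).round(1) if len(s) else '')
hsv=cv2.cvtColor(img,cv2.COLOR_BGR2HSV); sub=np.zeros(P.shape[:2],bool); sub[190:310,275:390]=1
blue=sub&(hsv[...,0]>100)&(hsv[...,0]<130)&(hsv[...,1]>130)&(hsv[...,2]>90)
nl,lab,st,ce=cv2.connectedComponentsWithStats(blue.astype(np.uint8))
for i in range(1,nl):
    if st[i,4]>15:
        q=P[lab==i]; q=q[~np.isnan(q[:,0])]; rect=cv2.minAreaRect(q[:,:2].astype(np.float32)); print(st[i],q.mean(0).round(1),rect)
cork=sub&(P[...,2]>-6)&(P[...,2]<14)&(hsv[...,2]>150)&(hsv[...,1]>60)
q=P[cork]; print("mat",len(q),q[:,2].mean(),cv2.minAreaRect(q[:,:2].astype(np.float32)))
bar=sub&(P[...,2]>105)&(P[...,2]<140); q=P[bar]; print("bar",len(q),q.mean(0),cv2.minAreaRect(q[:,:2].astype(np.float32)))
for n,(u,v) in dict(wb=(325,214),ww=(341,280),ball=(333,246)).items(): print(n,P[v,u].round(1))
E
```

```text
jarL 76.5915969913907 171 [593.9 311.8  74.8] [594.1 311.8] 18.2 scene 68 [596.  308.5  74.3] [595.7 310.6  73.5]
jarR 76.33201290865497 155 [ 597.9 -292.1   74.8] [ 598.2 -292.4] 17.5 scene 163 [ 599.3 -292.5   75.1] [ 598.  -292.2   74.4]
pep 80.78367808261112 160 [450.7 326.9  79.3] [450.5 326.1] 17.5 scene 66 [455.  323.6  78.2] [453.1 325.4  76.5]
egg 55.60820652720156 105 [ 418.9 -314.8   54.2] [ 418.9 -313.8] 24.2 scene 0 [nan nan nan] 
[285 219  19  74 436] [477.9  93.5   4.3] ((478.3334045410156, 93.62308502197266), (191.46177673339844, 15.310657501220703), 9.350173950195312)
mat 6429 3.7841268707969125 ((494.7353515625, -7.8905792236328125), (288.07012939453125, 256.16680908203125), 12.08534049987793)
bar 379 [500.83555031  -5.71709864 134.38922044] ((500.6457824707031, -5.967857360839844), (14.102689743041992, 133.835693359375), 11.670798301696777)
wb [583.4   9.9  12.6]
ww [412.4 -26.7   8.1]
ball [504.   -2.3 137. ]<stdin>:8: RuntimeWarning: Mean of empty slice.
  ret = um.true_divide(
```

```bash
cat >> h.py <<'E'
def rel(x,y,z,yaw):
    s=r.sense(); M=R.from_rotvec(s["orientation"]).as_matrix()
    d=M.T@(np.array([x,y,z])-s["tool_pos"])/1000
    cur=np.degrees(np.arctan2(M[1,1],M[0,1])); t=-((yaw-cur+180)%360-180)
    print("at",s["tool_pos"].round(1),"yaw",round(cur,2),"tilt",np.degrees(np.arccos(-M[2,2])).round(2),"shift",d.round(4),"turn",round(t,2),"F",s["force"].round(1),"gap",s["finger_gap"].round(1),"t",s["clock"])
E
python3 - <<'E'
from h import *
P=np.load("top0.npy")
for n,(u,v) in dict(bottle=(146,161),sugar=(418,142),mug=(257,145)).items(): print(n,P[v,u].round(1))
rel(594,312,200,101.7)
E
```

```text
bottle [699.1 401.4 189.8]
sugar [ 742.7 -212.3  120.5]
mug [772.3 185.9   7.1]Traceback (most recent call last):
  File "<stdin>", line 4, in <module>
  File "h.py", line 16, in rel
    print("at",s["tool_pos"].round(1),"yaw",round(cur,2),"tilt",np.degrees(np.arccos(-M[2,2])).round(2),"shift",d.round(4),"turn",round(t,2),"F",s["force"].round(1),"gap",s["finger_gap"].round(1),"t",s["clock"])
                                                                                                                                                                           ^^^^^^^^^^^^^^^^^^^^^
AttributeError: 'float' object has no attribute 'round'
```

```bash
sed -i 's/s\["finger_gap"\].round(1)/round(s["finger_gap"],1)/' h.py; python3 -c "
from h import *
rel(594,312,200,101.7)"
```

```text
at [251.3 625.8 256.2] yaw 68.13 tilt 0.11 shift [-0.435  -0.1634  0.0565] turn -33.57 F [-0.1  0.   0.5] gap 88.0 t 0.1
```

```bash
python3 -m jog '-0.05 -0.019 0 -4 0; -0.1 -0.0375 0 -8 0; -0.15 -0.056 0.01 -12 0; -0.2 -0.075 0.02 -17 0; -0.25 -0.094 0.03 -21 0; -0.3 -0.113 0.04 -25 0; -0.35 -0.131 0.05 -29 0; -0.4 -0.15 0.056 -33.5 0; -0.435 -0.1634 0.056 -33.5 0; -0.435 -0.1634 0.056 -33.5 0'
python3 - <<'E'
from h import *
rel(594,312,200,101.7)
c=capture("wrist"); cv2.imwrite("pics/w1.png",c["img"]); np.save("w1.npy",cloud(c)); print(np.round(c["extrinsics"],3).tolist(), c["fx"])
E
```

```text
clock: 1.35
tool_pos: [595.8, 310.4, 200.5]
orientation: [0.312, -3.125, 0.001]
force: [0.4, 0.5, -0.4]
finger_gap: 87.9
grip_force: 0.0
at [595.8 310.4 200.5] yaw 101.41 tilt 0.06 shift [0.0014 0.002  0.0005] turn -0.29 F [ 0.4  0.5 -0.4] gap 87.9 t 1.35
[[-0.198, 0.943, 0.267, 526.204], [0.98, 0.19, 0.054, 296.915], [0.0, 0.273, -0.962, 328.128], [0.0, 0.0, 0.0, 1.0]] 340.70516315358645
```

View pics/w1.png

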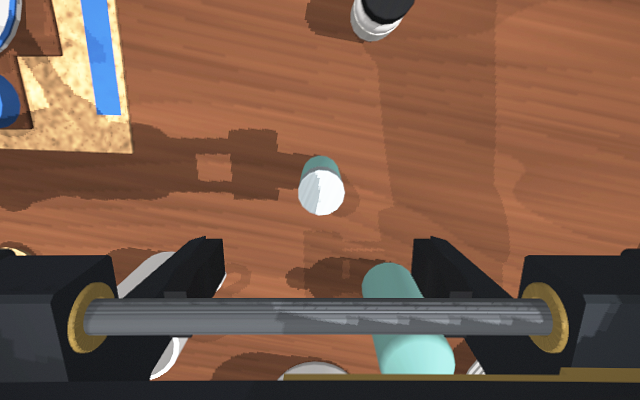

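The wrist picture shows the jar's lid at (321,192), between the fingers. The bottle is beyond it at (405,340), the pepper pot at (385,15) and the mat with its blue band at upper left.

```bash
cat >> h.py <<'E'
def circ(P,c,R0,zlo,zhi):
    q=P[(np.linalg.norm(P[...,:2]-c,axis=-1)<R0)&(P[...,2]>zlo)&(P[...,2]<zhi)]
    (m,rad)=cv2.minEnclosingCircle(q[:,:2].astype(np.float32)); print(len(q),"mean",q.mean(0).round(1),"circle",np.round(m,1),round(rad,1)); return np.array(m)
E
python3 - <<'E'
from h import *
P=np.load("w1.npy"); m=circ(P,(594,312),35,70,80)
rel(*m,55,101.7)
E
```

```text
1647 mean [592.4 312.4  75.2] circle [593.  312.3] 18.1
at [594.6 311.7 200.6] yaw 101.48 tilt 0.08 shift [0.0012 0.0009 0.1456] turn -0.22 F [-1.   0.8  0.5] gap 88.3 t 1.4
```

```bash
python3 -m jog '0.001 0.001 0.04 0 0; 0.001 0.001 0.08 0 0; 0.001 0.001 0.12 0 0; 0.001 0.001 0.1455 0 0; 0.001 0.001 0.1455 0 0; 0.001 0.001 0.1455 0 0.5; 0.001 0.001 0.1455 0 0.7; 0.001 0.001 0.1455 0 0.8; 0.001 0.001 0.1455 0 0.8; 0.001 0.001 0.1455 0 0.8'
python3 -c "
from h import *
rel(594,312,200,101.7)"
```

```text
clock: 2.65
tool_pos: [593.3, 313.4, 56.2]
orientation: [-0.318, 3.125, 0.0]
force: [-0.8, 0.6, -0.3]
finger_gap: 40.1
grip_force: 0.0
at [593.3 313.4  56.2] yaw 101.61 tilt 0.02 shift [-0.0005 -0.0015 -0.1438] turn -0.09 F [-0.8  0.6 -0.3] gap 40.1 t 2.65
```

```bash
python3 -m jog '0 0 0 0 1; 0 0 0 0 1; 0 0 0 0 1; 0 0 0 0 1; 0 0 -0.01 0 1; 0 0 -0.03 0 1; 0 0 -0.06 0 1; 0 0 -0.1 0 1; 0 0 -0.14 0 1; 0 0 -0.17 0 1'
python3 -c "
from h import *
rel(475,141,240,101.7)"
```

```text
clock: 3.9
tool_pos: [593.8, 314.0, 230.0]
orientation: [-0.318, 3.122, 0.002]
force: [0.7, 1.2, -1.0]
finger_gap: 35.1
grip_force: 29.9
at [593.8 314.  230. ] yaw 101.63 tilt 0.23 shift [ 0.1512 -0.1455 -0.0107] turn -0.07 F [ 0.7  1.2 -1. ] gap 35.1 t 3.9
```

```bash
python3 -m jog '0.02 -0.02 0 0 1; 0.05 -0.05 -0.005 0 1; 0.085 -0.08 -0.01 0 1; 0.12 -0.115 -0.01 0 1; 0.14 -0.135 -0.01 0 1; 0.151 -0.1455 -0.01 0 1; 0.151 -0.1455 -0.01 0 1; 0.151 -0.1455 -0.01 0 1'
python3 - <<'E'
from h import *
rel(475,141,240,101.7)
c=capture("wrist"); cv2.imwrite("pics/w2.png",c["img"]); np.save("w2.npy",cloud(c))
s=r.sense(); np.save("w2tcp.npy",s["tool_pos"])
E
```

```text
clock: 4.9
tool_pos: [475.3, 141.2, 236.5]
orientation: [-0.318, 3.124, 0.001]
force: [0.3, 0.3, -0.3]
finger_gap: 35.2
grip_force: 29.9
at [475.3 141.2 236.5] yaw 101.64 tilt 0.08 shift [ 0.0003 -0.0001 -0.0035] turn -0.06 F [ 0.3  0.3 -0.3] gap 35.2 t 4.9
```

View pics/w2.png

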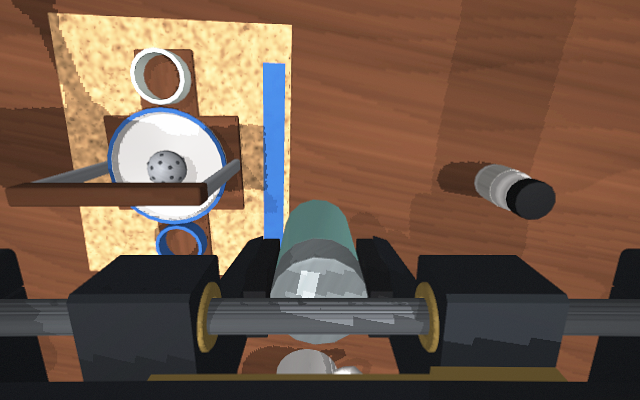

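The picture shows the blue well at (181,244), partly cut off, the white well at (160,76), the bar from (10,193) to (205,190), and the ball at (166,167). The held jar's lid is at (319,285) and the band at (273,150).

```bash
python3 - <<'E'
from h import *
from scipy.optimize import least_squares
P=np.load("w2.npy"); img=cv2.imread("pics/w2.png").astype(int)
def fit(q,r0=None):
    f=lambda p:np.hypot(q[:,0]-p[0],q[:,1]-p[1])-(p[2] if r0 is None else r0)
    s=least_squares(f,[*q[:,:2].mean(0),24],loss="soft_l1"); return s.x.round(1)
for n,c in dict(blue=(585,11.5),white=(416.5,-23.4)).items():
    m=circ(P,c,30,25,31)
    q=P[(np.linalg.norm(P[...,:2]-m,axis=-1)<30)&(P[...,2]>25)&(P[...,2]<31)]; print(n,fit(q),q[:,2].mean())
q=P[(np.linalg.norm(P[...,:2]-(500.7,-6),axis=-1)<66)&(P[...,2]>27.5)&(P[...,2]<33)]; print("dish",fit(q))
q=P[(np.linalg.norm(P[...,:2]-(500.7,-6),axis=-1)<100)&(P[...,2]>128)&(P[...,2]<140)]; print("bartop",q.mean(0),cv2.minAreaRect(q[:,:2].astype(np.float32)))
q=P[(np.linalg.norm(P[...,:2]-(500.7,-6),axis=-1)<30)&(P[...,2]>35)&(P[...,2]<60)]; print("ball",q.mean(0),q[:,2].max())
hsv=cv2.cvtColor(img.astype(np.uint8),cv2.COLOR_BGR2HSV)
b=(hsv[...,0]>100)&(hsv[...,0]<130)&(hsv[...,1]>120)&(abs(P[...,2]-4)<5); b[:,:255]=0
q=P[b]; print("band",q.mean(0),cv2.minAreaRect(q[:,:2].astype(np.float32)))
t=np.load("w2tcp.npy"); sub=np.zeros(P.shape[:2],bool); sub[200:350,260:380]=1
q=P[sub&(P[...,2]>t[2]-30)&(P[...,2]<t[2]+40)]; a=np.radians(101.64)
T=(q-t)@np.array([[-np.sin(a),np.cos(a),0],[np.cos(a),np.sin(a),0],[0,0,-1]]).T
for lo in range(-36,30,4):
    k=T[(T[:,2]>=lo)&(T[:,2]<lo+4)]
    if len(k): print(lo,len(k),k.mean(0).round(1),k.min(0).round(1),k.max(0).round(1))
E
```

```text
369 mean [572.2  11.6  27.8] circle [580.5  12.1] 25.9
blue [581.4  13.1  22.5] 28.023637131913432
839 mean [416.4 -21.9  27.9] circle [418.6 -22.5] 28.0
white [416.  -21.4  23. ] 27.960464796717243
dish [499.4  -4.7  56.3]
bartop [498.51083656  -3.69675041 134.66420862] ((499.53790283203125, -4.731781005859375), (14.529281616210938, 134.8043212890625), 11.637214660644531)
ball [496.2377551   -1.51697573  44.03008643] 50.308549037993714
band [465.74784737  92.63707377   4.73391372] ((476.5245361328125, 94.61356353759766), (194.50466918945312, 21.653865814208984), 9.56413745880127)
-28 249 [  4.8   5.3 -26.2] [ -8.7 -19.5 -27.8] [ 10.5  22.1 -24. ]
-24 1138 [  7.1  -0.7 -20.6] [-16.1 -19.7 -24. ] [ 18.4  22.1 -20. ]
-20 2845 [  7.5   1.8 -19.2] [-18.1 -20.3 -20. ] [ 18.7  22.9 -16. ]
-16 529 [ 13.4   1.1 -14. ] [ -1.4 -21.  -16. ] [ 18.8  23.3 -12. ]
-12 571 [ 12.    0.6 -10. ] [ -3.4 -21.5 -12. ] [18.7 24.2 -8. ]
-8 562 [11.7  0.8 -5.9] [ -2.6 -22.4  -8. ] [18.5 24.9 -4. ]
-4 515 [12.   1.3 -2.1] [ -0.7 -22.8  -4. ] [18.7 25.7 -0. ]
0 468 [12.9  1.1  1.9] [  3.3 -23.5   0. ] [18.6 26.3  4. ]
4 426 [12.5  1.4  6. ] [  3.7 -24.1   4. ] [18.7 27.   8. ]
8 418 [12.7  1.6 10. ] [  3.5 -24.8   8. ] [18.6 27.7 12. ]
12 392 [12.5  0.7 14. ] [  3.2 -25.3  12. ] [18.5 28.2 16. ]
16 291 [13.4  0.4 17.7] [  4.8 -25.7  16. ] [18.5 28.5 20. ]
20 181 [15.2 -0.8 22. ] [  4.1 -17.2  20. ] [18.5 16.4 24. ]
24 167 [15.1 -0.  25.8] [  4.4 -17.1  24. ] [18.5 16.7 28. ]
28 89 [15.3 -0.6 29. ] [  4.7 -17.   28. ] [18.5 16.1 30. ]
```

```bash
python3 -c "
from h import *
rel(584.7,12.4,120,101.64)"
```

```text
at [475.3 141.3 236.2] yaw 101.65 tilt 0.05 shift [-0.0811 -0.1484  0.1162] turn 0.01 F [-0.2  0.4 -0.3] gap 34.9 t 4.95
```

```bash
python3 -m jog '-0.01 -0.02 0 0 1; -0.03 -0.055 0 0 1; -0.05 -0.09 0 0 1; -0.07 -0.125 0.02 0 1; -0.08 -0.143 0.05 0 1; -0.081 -0.1484 0.085 0 1; -0.081 -0.1484 0.11 0 1; -0.081 -0.1484 0.116 0 1; -0.081 -0.1484 0.116 0 1; -0.081 -0.1484 0.116 0 1'
python3 - <<'E'
from h import *
rel(584.7,12.4,85,101.64)
c=capture("wrist"); cv2.imwrite("pics/w3.png",c["img"]); np.save("w3.npy",cloud(c))
E
```

```text
clock: 6.2
tool_pos: [585.0, 11.8, 121.4]
orientation: [-0.319, 3.123, -0.0]
force: [0.6, -0.5, 0.1]
finger_gap: 35.5
grip_force: 29.9
at [585.   11.8 121.4] yaw 101.66 tilt 0.15 shift [0.0003 0.0007 0.0364] turn 0.02 F [ 0.6 -0.5  0.1] gap 35.5 t 6.2
```

View pics/w3.png

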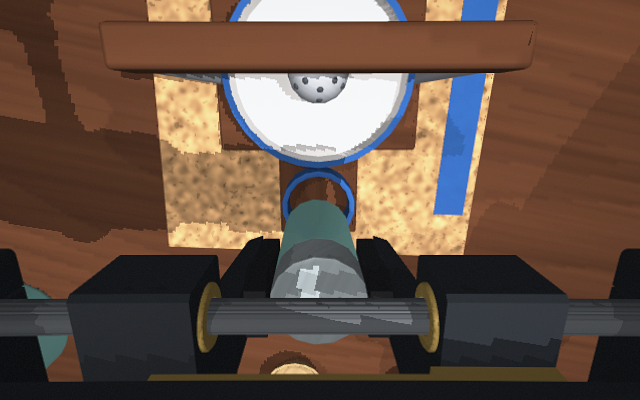

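The blue well is at (320,200), with the jar's foot just behind it at (318,215). Sideways the two line up, and I measure the along-track fit next.

```bash
cat >> h.py <<'E'
from scipy.optimize import least_squares
def fit(q,r0=None):
    f=lambda p:np.hypot(q[:,0]-p[0],q[:,1]-p[1])-(p[2] if r0 is None else r0)
    return least_squares(f,[*q[:,:2].mean(0),24],loss="soft_l1").x.round(1)
def near(P,c,R0,lo,hi): return P[(np.linalg.norm(P[...,:2]-c,axis=-1)<R0)&(P[...,2]>lo)&(P[...,2]<hi)]
E
python3 - <<'E'
from h import *
P=np.load("w3.npy")
q=near(P,(584,12.5),27,25,30); print("blue rim",len(q),fit(q),fit(q,23),q.min(0).round(1),q.max(0).round(1))
q=near(P,(500,-5),66,27.5,33); print("dish",len(q),fit(q))
q=near(P,(500,-5),100,128,140); print("bar",q.mean(0),cv2.minAreaRect(q[:,:2].astype(np.float32)))
q=near(P,(500,-5),30,35,60); print("ball",q.mean(0))
q=near(P,(585,12),30,66,100);print("jar", fit(q,18),len(q),q.min(0).round(1))
E
```

```text
blue rim 812 [583.4  12.3  22.8] [583.7  12.3  24. ] [559.  -12.3  25.1] [598.3  37.   30. ]
dish 3061 [500.1  -5.   55.7]
bar [508.09673316  -3.15195983 134.96294878] ((540.4364013671875, 3.3131484985351562), (98.11299133300781, 134.57861328125), 11.953778266906738)
ball [507.60192785  -3.38815452  43.86750384]
jar [585.  12.  24.] 1153 [566.3  -6.3  66.8]
```

```bash
python3 -m jog '0.0006 0.0005 0.012 0 1; 0.0006 0.0005 0.024 0 1; 0.0006 0.0005 0.03 0 1; 0.0006 0.0005 0.036 0 1; 0.0006 0.0005 0.041 0 1; 0.0006 0.0005 0.045 0 1; 0.0006 0.0005 0.048 0 1; 0.0006 0.0005 0.05 0 1; 0.0006 0.0005 0.05 0 1'
python3 -c "
from h import *
rel(584.2,12.4,66,101.64)"
```

```text
clock: 7.38
tool_pos: [583.0, 11.8, 69.8]
orientation: [0.318, -3.125, -0.0]
force: [-0.4, 0.9, 0.4]
finger_gap: 35.3
grip_force: 29.9
at [583.   11.8  69.8] yaw 101.62 tilt 0.01 shift [-0.0013  0.0003  0.0038] turn -0.02 F [-0.4  0.9  0.4] gap 35.3 t 7.375
```

```bash
python3 -m jog '0 0 0.001 0 1; 0 0 0.002 0 1; 0 0 0.003 0 1; 0 0 0.003 0 1'
python3 -c "
from h import *
rel(584.2,12.4,66,101.64)"
```

```text
clock: 7.88
tool_pos: [583.0, 11.8, 66.8]
orientation: [0.318, -3.125, 0.0]
force: [0.2, -0.1, -0.2]
finger_gap: 35.3
grip_force: 29.9
at [583.   11.8  66.8] yaw 101.63 tilt 0.01 shift [-0.0013  0.0003  0.0008] turn -0.01 F [ 0.2 -0.1 -0.2] gap 35.3 t 7.875
```

```bash
python3 -m jog '0 0 0.0008 0 1; 0 0 0.001 0 1; 0 0 0.001 0 0.55; 0 0 0.001 0 0.5; 0 0 0.001 0 0.4; 0 0 0.001 0 0.2; 0 0 0.001 0 0; 0 0 0.001 0 0'
python3 - <<'E'
from h import *
rel(584.2,12.4,160,101.64)
E
```

```text
clock: 8.88
tool_pos: [583.1, 11.9, 65.9]
orientation: [0.318, -3.125, 0.0]
force: [-0.9, 0.1, 1.3]
finger_gap: 80.5
grip_force: 0.0
at [583.1  11.9  65.9] yaw 101.63 tilt 0.0 shift [-0.0012  0.0003 -0.0941] turn -0.01 F [-0.9  0.1  1.3] gap 80.5 t 8.875
```

```bash
python3 -m jog '0 0 -0.01 0 0; 0 0 -0.03 0 0; 0 0 -0.06 0 0; 0 0 -0.1 0 0; 0 0 -0.14 0 0; 0 0 -0.155 0 0; 0 0 -0.155 0 0'
python3 - <<'E'
from h import *
c=capture("wrist"); cv2.imwrite("pics/w4.png",c["img"]); P=cloud(c)
q=near(P,(584,12.4),26,78,95); print("lid",len(q),q.mean(0),fit(q),cv2.minEnclosingCircle(q[:,:2].astype(np.float32)))
q=near(P,(500,-5),66,27.5,33); print("dish",len(q),fit(q))
q=near(P,(500,-5),100,128,140); print("bar",q.mean(0))
rel(598,-292.3,200,101.64)
E
```

```text
clock: 9.75
tool_pos: [583.9, 11.9, 222.7]
orientation: [-0.318, 3.122, -0.001]
force: [-0.2, -0.4, -0.2]
finger_gap: 88.5
grip_force: 0.0
lid 1529 [582.01718919  11.58170401  85.21738529] [582.1  11.6  12.7] ((583.0880126953125, 11.915246963500977), 18.266555786132812)
dish 2269 [499.7  -5.   56.1]
bar [499.65900839  -4.95834171 135.0303067 ]
at [582.9  11.9 220.8] yaw 101.62 tilt 0.01 shift [ 0.0465 -0.301   0.0208] turn -0.02 F [ 0.5 -0.1 -0.8] gap 88.1 t 9.8
```

```bash
python3 -m jog '0.007 -0.045 0 0 0; 0.014 -0.095 0 0 0; 0.022 -0.145 0 0 0; 0.03 -0.195 0.005 0 0; 0.037 -0.24 0.01 0 0; 0.043 -0.28 0.015 0 0; 0.0465 -0.301 0.02 0 0; 0.0465 -0.301 0.02 0 0; 0.0465 -0.301 0.02 0 0'
python3 - <<'E'
from h import *
c=capture("wrist"); cv2.imwrite("pics/w5.png",c["img"]); P=cloud(c)
m=circ(P,(598,-292.3),30,70,80)
rel(*m,55,101.64)
E
```

```text
clock: 10.92
tool_pos: [598.0, -290.9, 200.2]
orientation: [0.319, -3.124, -0.002]
force: [0.6, 0.9, 0.2]
finger_gap: 88.3
grip_force: 0.0
1651 mean [ 596.1 -292.1   75.2] circle [ 596.8 -292.2] 18.1
at [ 598.2 -290.8  200.7] yaw 101.69 tilt 0.06 shift [ 0.0017 -0.0013  0.1457] turn 0.05 F [ 0.3 -0.3  0.7] gap 88.1 t 10.975
```

```bash
python3 -m jog '0.001 -0.001 0.04 0 0; 0.001 -0.001 0.08 0 0; 0.001 -0.001 0.12 0 0; 0.001 -0.001 0.1455 0 0; 0.001 -0.001 0.1455 0 0.2; 0.001 -0.001 0.1455 0 0.5; 0.001 -0.001 0.1455 0 0.7; 0.001 -0.001 0.1455 0 0.8; 0.001 -0.001 0.1455 0 1; 0.001 -0.001 0.1455 0 1'
python3 -m jog '0 0 0 0 1; 0 0 0 0 1; 0 0 0 0 1; 0 0 0 0 1'
python3 -m jog '0 0 -0.01 0 1; 0 0 -0.03 0 1; 0 0 -0.06 0 1; 0 0 -0.1 0 1; 0 0 -0.14 0 1; 0 0 -0.165 0 1; 0 0 -0.165 0 1; 0 0 -0.165 0 1'
python3 - <<'E'
from h import *
c=capture("wrist"); P=cloud(c); t=r.sense()["tool_pos"]; sub=np.zeros(P.shape[:2],bool); sub[200:350,260:380]=1
q=P[sub&(P[...,2]>t[2]-30)&(P[...,2]<t[2]+40)]; a=np.radians(101.64)
T=(q-t)@np.array([[-np.sin(a),np.cos(a),0],[np.cos(a),np.sin(a),0],[0,0,-1]]).T
for lo in (-30,-25,-20,-10,0,20,24):
    k=T[(T[:,2]>=lo)&(T[:,2]<lo+4)]
    if len(k): print(lo,len(k),k.min(0).round(1),k.max(0).round(1))
rel(415.5,-22.3,220,101.64)
E
```

```text
clock: 12.22
tool_pos: [597.6, -293.6, 55.9]
orientation: [-0.318, 3.125, -0.0]
force: [-0.5, 1.9, 2.1]
finger_gap: 35.6
grip_force: 29.9
clock: 12.72
tool_pos: [597.7, -293.6, 55.9]
orientation: [-0.318, 3.125, -0.0]
force: [0.5, 0.9, 5.8]
finger_gap: 35.3
grip_force: 29.9
clock: 13.72
tool_pos: [596.8, -293.3, 219.6]
orientation: [0.318, -3.124, -0.001]
force: [-0.2, 0.5, -1.5]
finger_gap: 35.3
grip_force: 29.9
-30 205 [ -8.9 -19.6 -28.7] [  9.8  21.7 -26. ]
-25 751 [-15.6 -20.  -25. ] [ 18.6  21.9 -21. ]
-20 1180 [-18.2 -20.5 -20. ] [ 18.6  22.6 -16. ]
-10 570 [ -3.4 -22.3 -10. ] [18.4 24.4 -6. ]
0 459 [  2.9 -24.    0. ] [18.5 26.3  4. ]
20 176 [  2.5 -16.3  20. ] [18.2 18.3 24. ]
24 165 [  2.9 -17.   24. ] [18.5 18.2 28. ]
at [ 596.4 -293.   218.7] yaw 101.62 tilt 0.16 shift [ 0.1227  0.3016 -0.0005] turn -0.02 F [ 0.8  0.3 -0.9] gap 35.5 t 13.775
```

```bash
python3 -m jog '0.012 0.03 0 0 1; 0.03 0.075 0 0 1; 0.05 0.12 0 0 1; 0.07 0.17 0 0 1; 0.09 0.22 0 0 1; 0.108 0.265 0 0 1; 0.118 0.29 0 0 1; 0.1223 0.302 0.01 0 1; 0.1223 0.302 0.03 0 1; 0.1223 0.302 0.06 0 1'
python3 -m jog '0 0 0.02 0 1; 0 0 0.035 0 1; 0 0 0.04 0 1; 0 0 0.04 0 1; 0 0 0.04 0 1'
python3 - <<'E'
from h import *
rel(416.2,-22,66,101.64)
c=capture("wrist"); cv2.imwrite("pics/w6.png",c["img"]); P=cloud(c)
q=near(P,(415.8,-22),27,25,30); print("rim",len(q),fit(q),fit(q,23),q.min(0).round(1),q.max(0).round(1))
E
```

```text
clock: 15.02
tool_pos: [417.2, -22.6, 159.3]
orientation: [-0.318, 3.125, -0.001]
force: [1.0, -0.1, -2.0]
finger_gap: 35.5
grip_force: 29.9
clock: 15.65
tool_pos: [417.5, -22.5, 121.2]
orientation: [-0.318, 3.124, -0.001]
force: [-0.3, -0.4, -0.6]
finger_gap: 35.2
grip_force: 29.9
at [417.5 -22.5 121.2] yaw 101.62 tilt 0.09 shift [0.0013 0.0008 0.0552] turn -0.02 F [-0.3 -0.4 -0.6] gap 35.2 t 15.65
rim 835 [415.  -22.6  22.8] [415.3 -22.5  24. ] [390.6 -47.4  25. ] [431.9   2.2  30. ]
```

View pics/w6.png

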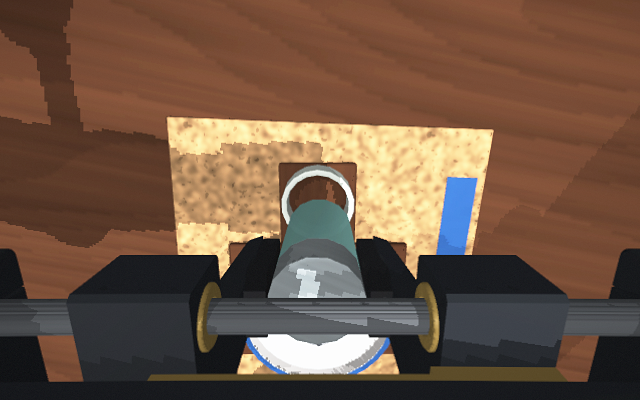

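The white well's rim is centred at (318,200), with the jar's foot just behind it at (320,215). It needs a shift of about 1.6 mm towards the robot.

```bash
python3 -m jog '0.0015 0.0005 0.012 0 1; 0.0015 0.0005 0.024 0 1; 0.0015 0.0005 0.03 0 1; 0.0015 0.0005 0.036 0 1; 0.0015 0.0005 0.041 0 1; 0.0015 0.0005 0.045 0 1; 0.0015 0.0005 0.048 0 1; 0.0015 0.0005 0.0505 0 1; 0.0015 0.0005 0.0505 0 1'
python3 -c "
from h import *
rel(415.8,-22.3,66,101.64)"
```

```text
clock: 16.82
tool_pos: [415.1, -22.2, 69.8]
orientation: [0.318, -3.125, -0.0]
force: [-0.1, -0.2, -0.6]
finger_gap: 35.3
grip_force: 29.9
at [415.1 -22.2  69.8] yaw 101.62 tilt 0.02 shift [-0.0007 -0.0003  0.0038] turn -0.02 F [-0.1 -0.2 -0.6] gap 35.3 t 16.825
```

```bash
python3 -m jog '0 0 0.001 0 1; 0 0 0.002 0 1; 0 0 0.003 0 1; 0 0 0.0038 0 1; 0 0 0.004 0 1; 0 0 0.004 0 0.55; 0 0 0.004 0 0.5; 0 0 0.004 0 0.4; 0 0 0.004 0 0.2; 0 0 0.004 0 0'
python3 -m jog '0 0 0 0 0; 0 0 -0.01 0 0; 0 0 -0.03 0 0; 0 0 -0.06 0 0; 0 0 -0.1 0 0; 0 0 -0.14 0 0; 0 0 -0.17 0 0; 0 0 -0.19 0 0; 0 0 -0.19 0 0;  0 0 -0.19 0 0'
python3 - <<'E'
from h import *
c=capture("wrist"); P=cloud(c)
q=near(P,(415.5,-22.3),26,78,95); print("lid",len(q),q.mean(0),cv2.minEnclosingCircle(q[:,:2].astype(np.float32)))
c=capture("top"); P=cloud(c); cv2.imwrite("pics/top1.png",c["img"])
for p in ((415.5,-22.3),(584,12.4)):
    q=near(P,p,26,78,95); print("toplid",len(q),q.mean(0).round(1) if len(q) else '')
rel(499.8,-5,200,11.64)
E
```

```text
clock: 18.08
tool_pos: [415.2, -22.2, 65.9]
orientation: [-0.318, 3.125, -0.0]
force: [0.0, -0.3, -0.7]
finger_gap: 71.0
grip_force: 0.0
clock: 19.32
tool_pos: [414.7, -22.1, 255.3]
orientation: [0.318, -3.125, -0.0]
force: [-0.1, 1.3, -0.3]
finger_gap: 88.1
grip_force: 0.0
lid 1232 [413.63498405 -21.01089657  85.18502837] ((414.4595947265625, -20.926240921020508), 18.046022415161133)
toplid 137 [418.9 -20.9  84.5]
toplid 170 [583.7  10.8  84.7]
at [414.3 -22.1 254.6] yaw 101.62 tilt 0.13 shift [-0.0873 -0.0005  0.0544] turn 89.98 F [-0.5 -0.1 -0.3] gap 88.3 t 19.425
```

```bash
python3 -m jog '-0.01 0 0 9 0; -0.02 0 0 18 0; -0.03 0 0 27 0; -0.04 0 0 36 0; -0.05 0 0 45 0; -0.06 0 0 54 0; -0.07 0 0 63 0; -0.08 0 0.015 72 0; -0.0873 -0.0005 0.03 81 0; -0.0873 -0.0005 0.045 90 0'
python3 -m jog '0 0 0 0 0; 0 0 0 0 0; 0 0 0 0 0'
python3 - <<'E'
from h import *
rel(499.8,-5,126,11.64)
c=capture("wrist"); cv2.imwrite("pics/w7.png",c["img"]); P=cloud(c)
q=near(P,(500,-5),80,128,140); print("bar",len(q),q.mean(0),cv2.minAreaRect(q[:,:2].astype(np.float32)))
E
```

```text
clock: 20.68
tool_pos: [500.5, -5.0, 209.0]
orientation: [-1.99, -2.429, 0.002]
force: [-1.2, -0.1, -0.4]
finger_gap: 88.0
grip_force: 0.0
clock: 21.05
tool_pos: [501.2, -5.1, 211.6]
orientation: [1.983, 2.436, 0.001]
force: [0.2, 0.8, -0.4]
finger_gap: 88.0
grip_force: 0.0
at [501.2  -5.1 211.6] yaw 11.71 tilt 0.06 shift [ 0.0004 -0.0014  0.0856] turn 0.07 F [ 0.2  0.8 -0.4] gap 88.0 t 21.05
bar 4227 [497.54282884   4.21278567 135.09796062] ((498.6460266113281, -1.1600456237792969), (14.008353233337402, 125.67118072509766), 11.753273010253906)
```

View pics/w7.png

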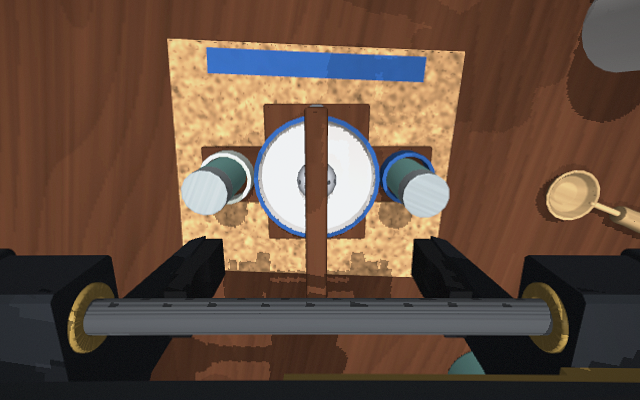

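The picture shows the bar running vertically at column 317, midway between the fingers. The ball is at (317,180), in the middle of the dish, and both jars stand in their wells at (228,180) and (408,180).

```bash
python3 -m jog '0.0004 -0.0015 0.02 0 0; 0.0004 -0.0015 0.05 0 0; 0.0004 -0.0015 0.07 0 0; 0.0004 -0.0015 0.08 0 0; 0.0004 -0.0015 0.085 0 0.2; 0.0004 -0.0015 0.085 0 0.5; 0.0004 -0.0015 0.085 0 0.7; 0.0004 -0.0015 0.085 0 0.76; 0.0004 -0.0015 0.085 0 0.78; 0.0004 -0.0015 0.085 0 0.8'
python3 -c "
from h import *
rel(499.6,-5,126,11.64)"
```

```text
clock: 22.35
tool_pos: [499.3, -5.0, 126.1]
orientation: [1.985, 2.435, 0.0]
force: [-0.0, -1.2, 0.2]
finger_gap: 30.4
grip_force: 0.0
at [499.3  -5.  126.1] yaw 11.63 tilt 0.02 shift [-0.0001  0.0003  0.0001] turn -0.01 F [-0.  -1.2  0.2] gap 30.4 t 22.35
```

```bash
python3 -m jog '0 0 0 0 0.8; 0 0 0 0 0.8; 0 0 0 0 0.81; 0 0 0 0 0.82; 0 0 0 0 0.83; 0 0 0 0 0.84; 0 0 0 0 0.85; 0 0 0 0 0.87; 0 0 0 0 0.9; 0 0 0 0 1'
python3 -m jog '0 0 0 0 1; 0 0 0 0 1; 0 0 0 0 1'
python3 -c "
from h import *
rel(499.6,-5,126,11.64)"
```

```text
clock: 23.6
tool_pos: [499.5, -5.0, 126.0]
orientation: [1.985, 2.435, 0.0]
force: [3.0, 0.0, -1.1]
finger_gap: 13.6
grip_force: 30.0
clock: 23.98
tool_pos: [499.4, -5.0, 126.0]
orientation: [1.985, 2.435, 0.0]
force: [3.8, 0.4, -0.3]
finger_gap: 13.3
grip_force: 30.0
at [499.4  -5.  126. ] yaw 11.62 tilt 0.03 shift [-0.      0.0002  0.    ] turn -0.02 F [ 3.8  0.4 -0.3] gap 13.3 t 23.975
```

```bash
python3 -m jog '0 0 -0.0005 0 1; 0 0 -0.0015 0 1; 0 0 -0.003 0 1; 0 0 -0.005 0 1; 0 0 -0.007 0 1; 0 0 -0.009 0 1; 0 0 -0.0105 0 1; 0 0 -0.0115 0 1; 0 0 -0.012 0 1; 0 0 -0.012 0 1'
cat > chk.py <<'E'
from h import *
import sys
rel(499.6,-5,126,11.64)
c=capture("wrist"); cv2.imwrite(sys.argv[1],c["img"]); P=cloud(c); t=r.sense()["tool_pos"]; b=t[2]-122
q=near(P,t[:2],70,b+27,b+34); print("dish",len(q),fit(q)-[t[0],t[1],0])
A=np.c_[q[:,:2]-t[:2],np.ones(len(q))]; print("rim plane slopes,height",np.linalg.lstsq(A,q[:,2]-b,rcond=None)[0].round(3))
q=near(P,t[:2],30,b+34,b+50); print("ball",q.mean(0)-[t[0],t[1],b])
E
python3 chk.py pics/w8.png
```

```text
clock: 25.22
tool_pos: [499.2, -5.0, 137.9]
orientation: [-1.985, -2.435, 0.0]
force: [-0.1, -0.1, -5.9]
finger_gap: 13.8
grip_force: 30.0
at [499.2  -5.  137.9] yaw 11.63 tilt 0.0 shift [-0.0001  0.0004  0.0119] turn -0.01 F [-0.1 -0.1 -5.9] gap 13.8 t 25.225
dish 1010 [-141213.31487402 1770137.40355513 1775747.2       ]
rim plane slopes,height [ 6.0000e-03 -1.7000e-02  2.8596e+01]
ball [-0.15539053  1.18128835 37.16838362]
```

```bash
python3 - <<'E'
import re
s=open('chk.py').read()
i=s.index('q=near(P,t[:2],70'); j=s.index('q=near(P,t[:2],30')
s=s[:i]+'''d=P[...,:2]-t[:2]; a=np.radians(np.degrees(np.arctan2(*R.from_rotvec(r.sense()["orientation"]).as_matrix()[[1,0],1])))
ex=np.array([np.cos(a),np.sin(a)])
for sg in(1,-1):
    q=near(P,t[:2]+sg*86*ex,30,b+70,b+100); q=q[q[:,2]>np.percentile(q[:,2],60)-5]; print("lid",sg,len(q),(q.mean(0)-[t[0],t[1],b]).round(1))
q=near(P,t[:2],80,b+115,b+145); u=(q[:,:2]-t[:2])@np.array([-ex[1],ex[0]]); k=q[:,2]>b+127; print("bar slope",np.polyfit(u[k],q[k,2]-b,1).round(4),len(u[k]))
'''+s[j:]
open('chk.py','w').write(s)
E
python3 chk.py pics/w8.png
```

```text
at [499.2  -5.  137.9] yaw 11.62 tilt 0.01 shift [-0.0001  0.0004  0.0119] turn -0.02 F [ 0.9 -0.4 -6.1] gap 13.6 t 25.275
lid 1 3138 [81.4 19.1 81. ]
lid -1 3357 [-85.6 -13.9  80.9]
bar slope [-1.11000e-02  1.32171e+02] 10042
ball [-0.49126558  0.99251418 37.13216632]
```

View pics/w8.png

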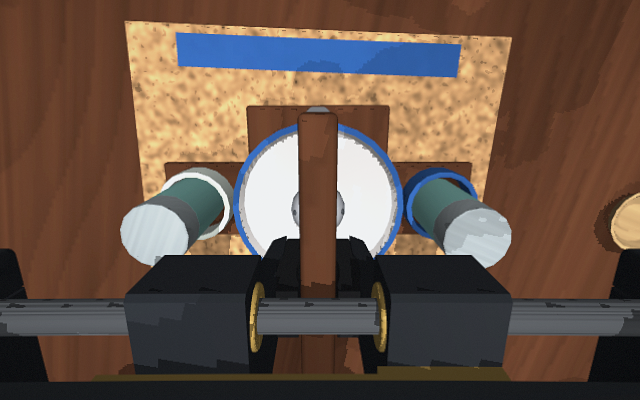

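The carrier is level to about 0.01 rad. The ball is in the middle at (318,208), and both jars are seated at (205,200) and (440,200). I'll carry on lifting.

```bash
python3 -m jog '0 0 -0.001 0 1; 0 0 -0.003 0 1; 0 0 -0.006 0 1; 0 0 -0.01 0 1; 0 0 -0.015 0 1; 0 0 -0.02 0 1; 0 0 -0.025 0 1; 0 0 -0.03 0 1; 0 0 -0.035 0 1; 0 0 -0.04 0 1'
python3 -m jog '0 0 -0.005 0 1; 0 0 -0.01 0 1; 0 0 -0.015 0 1; 0 0 -0.02 0 1; 0 0 -0.025 0 1; 0 0 -0.029 0 1; 0 0 -0.032 0 1; 0 0 -0.034 0 1; 0 0 -0.035 0 1; 0 0 -0.035 0 1'
python3 chk.py pics/w9.png
```

```text
clock: 26.58
tool_pos: [499.2, -5.0, 178.2]
orientation: [-1.985, -2.435, -0.0]
force: [0.5, -0.8, -5.9]
finger_gap: 13.6
grip_force: 30.0
clock: 27.82
tool_pos: [499.2, -5.0, 212.9]
orientation: [-1.985, -2.435, 0.0]
force: [0.5, -0.1, -6.5]
finger_gap: 13.6
grip_force: 30.0
at [499.2  -5.  212.9] yaw 11.62 tilt 0.01 shift [-0.0001  0.0004  0.0869] turn -0.02 F [ 0.5 -0.1 -6.5] gap 13.6 t 27.825
lid 1 3147 [81.5 19.1 81.1]
lid -1 3368 [-85.5 -13.9  80.9]
bar slope [-1.160000e-02  1.322259e+02] 10054
ball [ 0.47335792  1.02150418 37.16693367]
```

```bash
python3 -m jog '0 0 0 -0.3 1; 0 0 0 -1 1; 0 0 0 -2 1; 0 0 0 -3.5 1; 0 0 0 -5.5 1; 0 0 0 -8 1; 0 0 0 -11 1; 0 0 0 -14 1; 0 0 0 -17 1; 0 0 0 -20 1'
python3 -m jog '0 0 0 -3 1; 0 0 0 -6 1; 0 0 0 -9 1; 0 0 0 -12 1; 0 0 0 -15 1; 0 0 0 -18 1; 0 0 0 -21 1; 0 0 0 -24 1; 0 0 0 -27 1; 0 0 0 -30 1'
python3 -m jog '0 0 0 -3 1; 0 0 0 -6 1; 0 0 0 -9 1; 0 0 0 -12 1; 0 0 0 -15 1; 0 0 0 -18 1; 0 0 0 -21 1; 0 0 0 -23.5 1; 0 0 0 -25.5 1; 0 0 0 -27 1'
python3 chk.py pics/w10.png
```

```text
clock: 29.12
tool_pos: [499.2, -5.0, 212.9]
orientation: [-1.528, -2.745, 0.0]
force: [-0.4, -0.2, -5.8]
finger_gap: 13.6
grip_force: 30.0
clock: 30.38
tool_pos: [499.3, -5.0, 212.9]
orientation: [-0.765, -3.047, -0.0]
force: [0.7, 0.3, -6.7]
finger_gap: 13.6
grip_force: 30.0
clock: 31.62
tool_pos: [499.2, -5.0, 212.9]
orientation: [-0.035, -3.141, -0.0]
force: [0.4, 1.2, -5.9]
finger_gap: 13.9
grip_force: 30.0
at [499.2  -5.  212.9] yaw 88.72 tilt 0.0 shift [-0.0004 -0.      0.0869] turn 77.08 F [ 0.4  1.2 -5.9] gap 13.9 t 31.625
lid 1 3144 [-0.6 84.7 81.2]
lid -1 3369 [ -5.6 -85.4  80.8]
bar slope [-1.240000e-02  1.322256e+02] 10048
ball [-0.92873134  1.11224694 37.28813934]
```

```bash
python3 -m jog '0 0 0 -1 1; 0 0 0 -2.5 1; 0 0 0 -4.5 1; 0 0 0 -6.5 1; 0 0 0 -8.5 1; 0 0 0 -9.7 1; 0 0 0 -10.5 1; 0 0 0 -10.8 1; 0 0 0 -10.8 1; 0 0 0 -10.8 1'
python3 -m jog '0 0 0 0 1; 0 0 0 0 1; 0 0 0 0 1; 0 0 0 0 1; 0 0 0 0 1; 0 0 0 0 1; 0 0 0 0 1; 0 0 0 0 1; 0 0 0 0 1; 0 0 0 0 1'
python3 chk.py pics/w11.png
```

```text
clock: 32.92
tool_pos: [499.2, -5.0, 212.9]
orientation: [0.258, -3.131, 0.0]
force: [0.1, -0.8, -5.9]
finger_gap: 13.6
grip_force: 30.0
clock: 34.17
tool_pos: [499.3, -5.0, 212.9]
orientation: [0.258, -3.131, 0.0]
force: [0.5, 0.1, -5.9]
finger_gap: 13.5
grip_force: 30.0
at [499.3  -5.  212.9] yaw 99.43 tilt 0.0 shift [-0.0003 -0.0001  0.0869] turn 87.79 F [ 0.5  0.1 -5.9] gap 13.5 t 34.175
lid 1 3147 [-16.2  83.3  81.2]
lid -1 3359 [ 10.4 -84.8  80.9]
bar slope [-1.240000e-02  1.322371e+02] 10047
ball [-1.1943741   1.17466531 37.17317475]
```

View pics/w11.png

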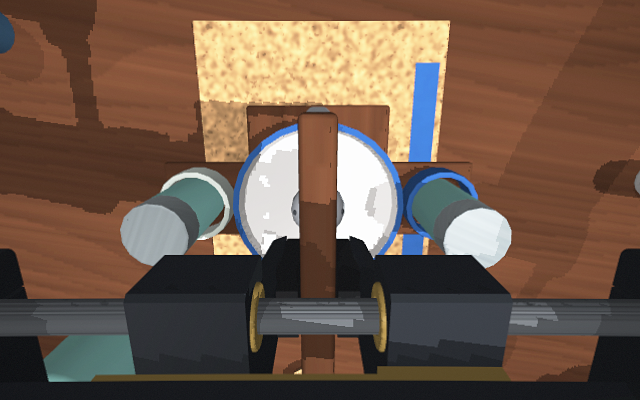

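The blue well at (440,200) is over the band at (425,110), and the ball is still in the middle at (318,208). Both jars are seated, and the carrier is level and still.

```bash
python3 -c "
from station import r
print(r.hand_in())"
```

```text
the job is handed in; nothing more can be done
None
```

I handed the job in at 34 s with both jars seated in the wells and the carrier held by its handle about 87 mm above the mat, turned about 88° counter-clockwise with the blue well over the band; it was level to about 0.01 rad with the ball in the middle, and the station gave no verdict.

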